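Work a jammed grating disc off a food processor for washing-up

ROBOT

A 6-joint arm with a two-finger parallel gripper is mounted at the origin on the work surface. World frame = base frame: x ahead of the robot, y to its left, z up, the work surface at z = 0. Lengths are in m, angles in rad, forces in N, time in s.
With the tool pointing down it reaches from about 0.3 to 0.75 m from the base axis. Payload 8.5 kg.
Tool frame: the origin (TCP) lies where the fingers leave the gripper's body, on its centre line; the fingertips stand nose_length ahead of it and the grasp point (between the pads) lies 45 mm ahead of it (nose_length is the distance from the TCP to the fingertips, in m); z points along the fingers, y is the direction in which the jaws open and shut (so a half turn about z gives the same grasp; the last joint's range is limited). The gripper opens to 88 mm and grips with 3 to 60 N. Pads are 18 mm wide; open, the fingers measure 123 mm over their backs; the gripper's body (75 mm by 187 mm) begins 45 mm behind the grasp point.
Start: joints at [-1.406, 0.381, 1.297, -0, 1.464, -0.215], TCP at [0.204, -0.511, 0.303] pointing down, gripper open.
Joint ranges: [-3.11, 3.11], [-0.89, 2.33], [0.22, 2.48], [-1.42, 4.56], [0.17, 2.85], [-2.88, 2.88]. Speed limits (rad/s): [2.39, 2.39, 3.14, 3.14, 3.14, 3.14].

INTERFACE

Orientations are given as a rotation vector (axis times angle).
In Python, from station import state, get_image, calibration, job_done, nose_length gives the robot as it stands.
- The arm moves only by the tool drive_tool, never from a script. Its argument "targets" is text: rows parted by semicolons, each of 7 numbers parted by spaces: the shift along the tool's x, y, z in mm, then the turn, a rotation vector about the tool's x, y, z in rad, then the closure, from -1 (fully open) to 1 (shut). A call has exactly 10 rows; each row shifts and turns the commanded pose from where the row before left it, along the tool's axes as they then stand; what a row does not reach is not made up. A row lasts 1/8 s, in which the tool goes at most 62.5 mm and 10.7 degrees, less where a joint would pass 70% of its speed; a pose out of reach is approached as far as the arm can. A call is refused whole if a number of a shift passes 62.5 or a number of a turn 0.188, either way. A call with a gripper value outside its range is refused whole. The fingers move at their own pace and stop on an object; "newtons" is the grip in N (left out, the last holds). Time passes only in rows, so rows that do not move let the fingers close, or fill a call up. It gives the time, the measured TCP pose, the force and the opening at its end, in the units of the state.
- state(): the state, without advancing time (a new reading comes with each control period).
- get_image(name): name is "scene" or "top"; returns the picture (400x640x3 uint8, red, green, blue); there is no depth.
- calibration(name): a dict with "fx", "fy", "cx", "cy" (pixels), "k1" (the pictures are not rectified: a ray, as slopes to the right and down, at radius r is drawn at 1 + k1 r^2 times it, then the intrinsics apply), "world_from_camera" (4x4, takes a point from camera to world coordinates). Camera axes: x right, y up, looking along -z (the intrinsics and any distortion apply to the point x, -y, -z); pixel columns grow to the right and rows downward; lengths in m; the calibration is good to about 2 mm. A picture is of the moment at which its call begins. calibration takes no time and is no camera call.
- job_done(): hands the job in, once; it reports no verdict.
The state is a dict: "time_s": time; "joint_pos": joint angles; "joint_velocities": joint speeds; "joint_torque": joint torques, N m; "eef_pos": TCP position; "ee_rot": TCP orientation; "ft_force": force on the tool from outside, world axes, zero at the start; "torque": the same for the moment, N m; "grip_width": finger opening in m.
Only numpy, scipy, OpenCV 4.12 (cv2) and the standard library are available. Lean on these libraries where they do the work, as an engineer would, in place of code of your own. Each camera call takes 0.05 s, during which the arm holds its last target. There are 200 camera calls.

TASK

The grating disc has jammed on the food processor's spindle and has to go to the washing-up. First switch the machine off with its red toggle, then work the disc off the spindle by twisting its handle back and forth while easing it upwards; a straight pull would only lift the machine, which must keep standing where it is with its feet on the counter. Set the disc down gently, flat and handle up, inside the yellow tray and let go of it, leaving the lid, the jug and the oil bottle where they stand.

Things in the scene. Friction and masses are not known exactly. Their poses are not given: they have to be found in the camera images.
- processor: Food processor standing loose on four grippy rubber feet, 3.8 kg. Grey motor housing 300 (x) x 200 (y) mm, flat top 90 mm above the counter; on it a clear bowl 184 mm across, rim at 180 mm, its axis 50 mm along +x from the origin, its black handle out to x = +186 mm. Switch on the front apron, towards -x. Origin: centre of the underside, on the counter; z up.
- spindle_tip (a point): Top centre of the upright steel spindle in the bowl, 165 mm above the counter, hidden under the disc. The spindle is 18 mm thick and stands 22 mm up from a wider shoulder on which the jammed disc rests. Pulled straight, the disc holds to it with about 55 N, more than the machine's weight.
- switch (a joint): Angle of the toggle on the front apron, rad: 0 to 0.12 at the start = on, leaning to the processor's +y (green dot); 1.0, its stop = off, leaning to its -y (large black dot). It swings about the processor's x direction on a pivot 105 mm along -x from the processor's origin, 92 mm above the counter. About 1.5 N at the tip moves it; it stays where it is left.
- switch_tip (a point): Centre of the red ball, 20 mm across, at the end of the toggle, 42 mm from its pivot and about 130 mm above the counter; the steel stem below it is 10 mm thick.
- disc: Steel grating disc 166 mm across with blue plastic hub and handle, 0.2 to 0.3 kg. Origin: centre of the hub's underside; z up along the axis, x along the handle. Hub 54 mm across from z = 0 to 26 mm, with the bore; plate from 26 to 29 mm; handle above. Seated at the start: origin 143 mm above the counter, plate 8 mm below the bowl's rim, turned to any angle.
- disc_bore (a point): Point on the disc's axis 7 mm above its origin, where the bore grips the spindle. It turns without stops against about 0.5 N m. Friction works against the direction of sliding: while twisted, it rises with little force if it rises much less than its surface slides round at 9 mm radius (1 mm per 0.3 rad is safe). Risen 12 mm the grip halves, at 18 mm it ends, at 22 mm it is off.
- disc_handle (a point): Centre of the disc's handle: an upright bar with flat sides, 60 mm long (disc's x), 24 mm thick (y), 36 mm high, from 29 to 65 mm above the disc's origin. This point is on the axis, 47 mm above the origin. It can be pinched from above across its 24 mm; below is the plate, at 29 mm.
- tray: Shallow yellow plastic tray, fixed: inside 257 (x) x 317 (y) mm, walls 4 mm thick and 40 mm high with an 11 mm rim outwards. Origin: centre of the underside, on the counter.
- tray_in (a point): Centre of the tray's inner floor, about 5 mm above the counter. A disc standing on its hub in the tray has its origin at this height.
- lid: The processor's clear lid lying flat, 186 mm across, 16 mm thick, with a feed chute standing up to 91 mm; loose bystander. Origin: centre of the underside.
- jug: Steel jug with a lid, 96 mm across, 180 mm tall, handle to its +y out to 87 mm; loose bystander. Origin: centre of the base.
- oil: Amber oil bottle with a red cap, 72 mm across, 230 mm tall; loose bystander. Origin: centre of the base.
Things that resemble listed ones, but are neither listed nor needed, are in the scene too. Leave any brown, green or purple look-alike of the disc alone.

How it is judged:
On the way, in this order (a step that is already met when the one before it is completed fails the run):
1. The toggle is thrown to off while the disc is still seated on the spindle (value of joint switch above 0.85 rad and z of disc in the frame of spindle_tip below -0.018 m), for 0.2 s.
2. The disc is off the spindle and above it, with the machine still on its feet (z of disc in the frame of spindle_tip above 0.005 m and height (world z) of processor below 0.006 m), for 0.1 s.
At the end, for the whole second after the job is handed in: The toggle is off (past 0.85 rad), the disc stands flat on its hub on the tray's floor (origin under 10 mm above the counter and inside the tray, tilted less than 0.1 rad, handle up), at rest and released; the processor stands on its feet (value of joint switch above 0.85 rad and height (world z) of disc below 0.01 m and angle between disc's own z axis and vertical below 0.1 rad and x of disc in the frame of tray between -0.13 and 0.13 m and y of disc in the frame of tray between -0.16 and 0.16 m and linear speed of disc below 0.02 m/s and angle between processor's own z axis and vertical below 0.03 rad); the robot touches nothing.
It fails at once if The processor is lifted off the counter (over 8 mm), tipped (over 0.06 rad) or dragged more than 40 mm (height (world z) of processor above 0.008 m or angle between processor's own z axis and vertical above 0.06 rad or distance of processor from where it was at the start of the episode above 0.04 m).
It fails at once if The disc is dropped (falls faster than 0.6 m/s with no finger on it) (linear speed of disc above 0.6 m/s and contact force between the fingers and disc below 0.1 N).
It fails at once if The lid, the jug or the oil bottle is moved more than 30 mm or tipped (distance of any of lid, jug, oil from where it was at the start of the episode above 0.03 m or angle between any of lid, jug, oil's own z axis and vertical above 0.3 rad).
It also fails if it takes over 72 s, if anything falls off the work surface, if the arm or the gripper's body presses on something with over 40 N, if the wrist force passes 120 N, or if a joint passes its speed limit or range.

## Working session

There is one attempt and no reset: what is moved stays moved. The work goes in short steps, Python scripts to look and compute and a tool call to move; the robot and the scene stay as the last step left them, time stands still between calls to the robot, and variables do not carry over. Pictures are saved under pics/ and viewed, about 8 in all and at most 12, crops included, and the job is handed in when it is done.

Besides the shell and the picture viewer there is one more tool, called as name(argument=value, ...) on one line, values as JSON. drive_tool: Moves the arm, as the interface text tells. Its arguments: {"type":"object","properties":{"targets":{"type":"string"},"newtons":{"type":"number"}},"required":["targets"]}

```bash
mkdir -p pics; cat > h.py <<'E'
import numpy as np, cv2
from station import *
def save(n,f):
    im=get_image(n); cv2.imwrite('pics/'+f,im[:,:,::-1]); return im
def ray(n,u,v):
    c=calibration(n); p=np.array([(u-c['cx'])/c['fx'],(v-c['cy'])/c['fy']]); q=p.copy()
    for _ in range(30): q=p/(1+c['k1']*(q@q))
    T=np.array(c['world_from_camera']); return T[:3,3],T[:3,:3]@np.array([q[0],-q[1],-1])
def onz(n,u,v,z):
    o,d=ray(n,u,v); return o+d*(z-o[2])/d[2]
def proj(n,P):
    c=calibration(n);T=np.array(c['world_from_camera']); p=T[:3,:3].T@(np.array(P)-T[:3,3])
    q=np.array([p[0],-p[1]])/-p[2]; q=q*(1+c['k1']*(q@q)); return q*[c['fx'],c['fy']]+[c['cx'],c['cy']]
def tri(u1,u2):
    a,d=ray('scene',*u1); b,e=ray('top',*u2)
    s=np.linalg.lstsq(np.c_[d,-e],b-a,rcond=None)[0]; p,q=a+s[0]*d,b+s[1]*e
    return (p+q)/2,np.linalg.norm(p-q)
E
python3 - <<'E'
from h import *
save('scene','s0.png');save('top','t0.png')
print(nose_length() if callable(nose_length) else nose_length, state())
for n in('scene','top'):print(calibration(n))
E
```

```text
0.064 {'time_s': 0.1, 'joint_pos': array([-1.40633607e+00,  3.81138092e-01,  1.29812470e+00,  5.18116836e-06,
        1.46364663e+00, -2.15318886e-01]), 'joint_velocities': array([ 0.00019375, -0.00205391, -0.00202589,  0.00135132,  0.00113638,
        0.00080302]), 'joint_torque': array([ 5.43106114e-03, -4.38646817e+01, -2.24913025e+01,  7.14639458e-02,
        3.42143944e-02, -4.90764660e-05]), 'eef_pos': array([ 0.20385473, -0.51064736,  0.30221471]), 'ee_rot': array([-3.08383041e+00, -5.92727748e-01, -6.06547658e-05]), 'ft_force': array([-0.45106705, -0.30995511, -0.41766624]), 'torque': array([ 0.05722717, -0.00948535, -0.01962593]), 'grip_width': 0.08826323838820758}
{'fx': 470.7857975697875, 'fy': 470.7857975697875, 'cx': 320.43253971520716, 'cy': 195.30358681931378, 'k1': -0.0789247571279263, 'world_from_camera': array([[-0.19779568, -0.83707085,  0.51008751,  1.31994202],
       [ 0.98019821, -0.17388791,  0.09473368,  0.14846532],
       [ 0.00939925,  0.51872478,  0.85488962,  1.55451637],
       [ 0.        ,  0.        ,  0.        ,  1.        ]])}
{'fx': 374.56298179244874, 'fy': 374.56298179244874, 'cx': 318.8679276639649, 'cy': 194.45447908485235, 'k1': -0.07366209114261803, 'world_from_camera': array([[ 0.01778891,  0.98133468, -0.19148317,  0.24462847],
       [-0.99962839,  0.02141229,  0.01687001,  0.01447419],
       [ 0.02065522,  0.19111191,  0.98135091,  1.36386823],
       [ 0.        ,  0.        ,  0.        ,  1.        ]])}
```

View pics/s0.png

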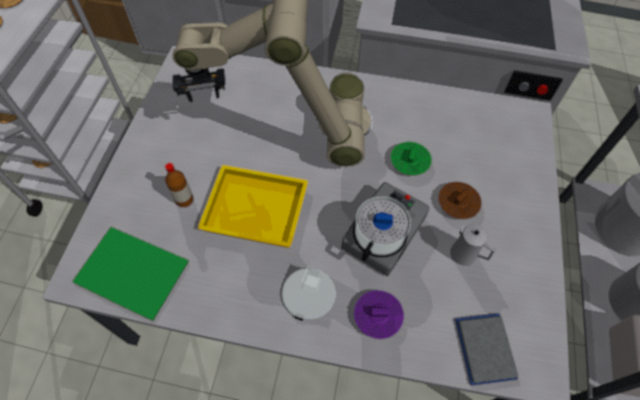

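View pics/t0.png

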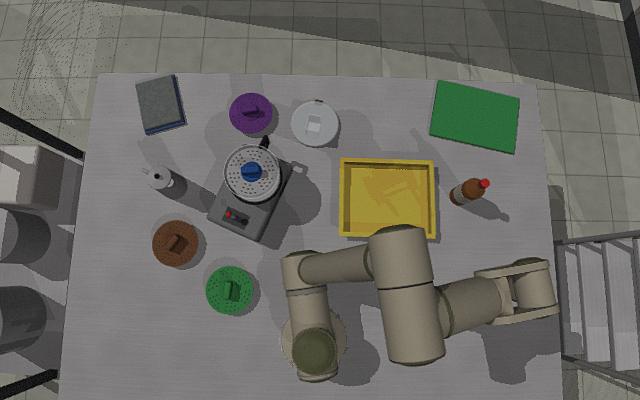

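Both views: the disc with the blue handle sits on the processor at scene (382,220) / top (250,172). The look-alikes are green (410,157), brown (459,200) and purple (379,313) in scene. The red toggle is near scene (406,197) / top (230,214). Other red things are the oil cap (scene 169,167) and the stove knob (543,90), and I'm not using either. The next step is one close crop and the mask measurements.

```bash
python3 - <<'E'
from h import *
s=cv2.imread('pics/s0.png');t=cv2.imread('pics/t0.png')
a=cv2.resize(s[170:280,330:440],(396,500),interpolation=cv2.INTER_CUBIC);b=cv2.resize(t[130:245,195:305],(396,500),interpolation=cv2.INTER_CUBIC)
cv2.imwrite('pics/c0.png',np.hstack([a,b]))
def cen(im,box,f):
    x0,y0,x1,y1=box;h=cv2.cvtColor(im,cv2.COLOR_BGR2HSV)[y0:y1,x0:x1];m=f(h).astype(np.uint8)
    n,l,st,c=cv2.connectedComponentsWithStats(m);i=1+np.argmax(st[1:,4])
    ys,xs=np.where(l==i);r=cv2.minAreaRect(np.c_[xs+x0,ys+y0].astype(np.float32))
    return c[i]+[x0,y0],st[i],r
blue=lambda h:(h[...,0]>100)&(h[...,0]<125)&(h[...,1]>130)&(h[...,2]>50)
red=lambda h:((h[...,0]<6)|(h[...,0]>174))&(h[...,1]>140)&(h[...,2]>60)
yel=lambda h:(h[...,0]>20)&(h[...,0]<32)&(h[...,1]>150)
bs=cen(s,(340,180,430,270),blue);bt=cen(t,(210,130,290,210),blue);print('blue',bs,bt,tri(bs[0],bt[0]))
rs=cen(s,(380,180,430,215),red);rt=cen(t,(210,195,260,235),red);print('red',rs,rt,tri(rs[0],rt[0]))
y=cen(t,(300,130,460,260),yel);print('tray',y)
for p in cv2.boxPoints(y[2]):print(onz('top',*p,.04))
E
```

```text
blue (array([382.6744186 , 220.70542636]), array([ 33,  33,  20,  17, 258], dtype=int32), ((382.1999816894531, 220.90000915527344), (18.481176376342773, 16.37258529663086), 7.125016689300537)) (array([250.97435897, 171.32371795]), array([ 31,  32,  21,  20, 312], dtype=int32), ((250.75003051757812, 171.25001525878906), (19.798988342285156, 19.091880798339844), 45.0)) (array([0.54969593, 0.21811792, 0.17148131]), np.float64(0.00019286687262012783))
red (array([407.1 , 196.95]), array([25, 15,  5,  5, 20], dtype=int32), ((407.0, 197.0), (4.0, 4.0), 90.0)) (array([228.32, 213.76]), array([16, 16,  6,  6, 25], dtype=int32), ((228.25001525878906, 213.75001525878906), (4.242640495300293, 4.949747085571289), 45.0)) (array([0.4136065 , 0.2931178 , 0.12916699]), np.float64(0.00013837724928604438))
tray (array([385.29867061, 195.28862629]), array([  39,   28,   97,   80, 6770], dtype=int32), ((387.3422546386719, 197.35891723632812), (96.2962646484375, 78.17301177978516), 0.795723557472229))
[ 0.35575077 -0.08085073  0.04      ]
[ 0.64273829 -0.08263744  0.04      ]
[ 0.64719103 -0.44226425  0.04      ]
[ 0.35667142 -0.42598781  0.04      ]
```

View pics/c0.png

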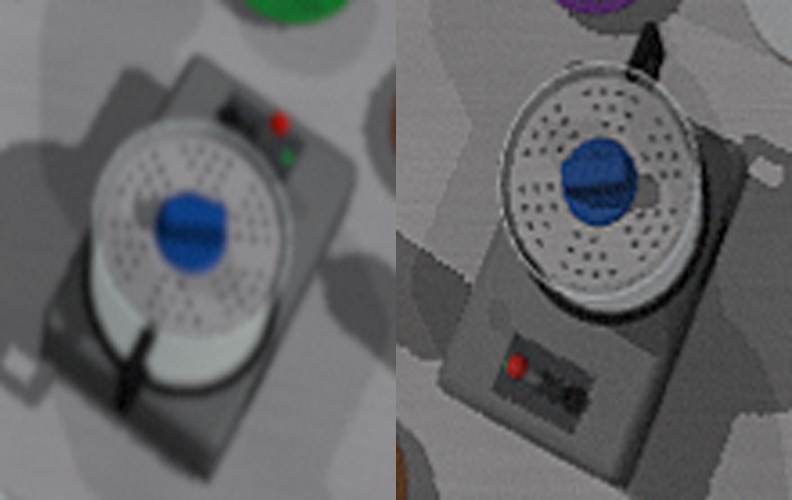

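The crops confirm the choice. The disc has a blue centre and handle, and the handle's dark side face runs roughly horizontally in both images (along world y). The red ball is at the green-dot side. The checks agree with the description:
- The ball height of 0.129 fits "about 130 mm".
- The ball-to-bowl-axis distance is 155.5 mm against 156 mm expected, which gives a processor yaw of about -0.375.

Next I'll get the handle angle and the bystanders' positions.

```bash
python3 - <<'E'
from h import *
for n,f,box in(('scene','s0',(365,205,400,237)),('top','t0',(235,155,268,190))):
    im=cv2.imread(f'pics/{f}.png');x0,y0,x1,y1=box;h=cv2.cvtColor(im,cv2.COLOR_BGR2HSV)[y0:y1,x0:x1].astype(int)
    m=(h[...,0]>100)&(h[...,0]<125)&(h[...,1]>120)
    V=np.where(m,h[...,2],0);r=np.where(m.any(1))[0];c=np.where(m.any(0))[0]
    print(n,x0+c[0],y0+r[0]);print('\n'.join(' '.join('%3d'%v for v in row) for row in V[r[0]:r[-1]+1,c[0]:c[-1]+1]))
print('oil cap',onz('top',485,183,.225),'jug lid',tri((476,233),(160,172)),'lid',onz('top',314,123,.02))
Y=-.375;R=np.array([[np.cos(Y),-np.sin(Y)],[np.sin(Y),np.cos(Y)]])
b=np.array([.4136,.2931]);o=b-R@[-.105,.02];print('origin',o,'bowl',o+R@[.05,0])
for y in(.065,.006):print(y,o+R@[-.105,y])
E
```

```text
scene 373 213
  0   0   0   0   0 120 118 119 119 118 120 120 120   0   0   0   0   0   0   0
  0   0   0 111 122 126 125 125 127 125 126 124 122 121 120 120   0   0   0   0
  0   0  91 111 125 132 132 130 131 130 130 128 127 127 126 126 127 126 127   0
  0   0  89 112 127 131 132 131 130 131 131 132 130 131 131 131 129 130 129   0
  0  74  86 109 123 127 130 130 130 129 131 130 129 129 131 130 133 132 129 126
 74  68  79  99 113 117 119 119 119 121 123 123 124 126 127 126 127 128 128 129
 75  64  69  86  94 100 102 101 102 105 107 107 109 111 111 115 115 116 119   0
 78  66  67  76  82  85  85  87  87  89  89  92  92  93  96  96  97 100 104   0
  0  76  73  77  80  81  80  81  81  83  84  84  83  82  85  85  85  87  95 110
  0  91  88  89  91  89  88  88  85  87  87  86  86  84  82  84  85  89  96 112
  0 102 106 107 107 102 104 100  98  98 101 101  97  92  92  94  94  98 109   0
  0 110 111 115 114 115 114 116 114 113 113 114 112 108 105 106 111 115 121   0
  0   0 113 114 116 119 117 119 118 119 118 119 117 119 116 120 124 126 128   0
  0   0   0 111 113 117 118 119 119 118 120 12
[... 1558 characters left out ...]
115 121 118 123 100  65  74  68  71  72  67  68  69  78  79  73   0   0
  0   0   0 102 111 118 113 117 118 120 124 121 123 122 123 118  98  78   0   0   0
  0   0   0   0 100 108 114 115 117 119 118 117 117 110 102  88  79   0   0   0   0
  0   0   0   0   0 101  96 103 107 108 110 104  94  91  86  72   0   0   0   0   0
  0   0   0   0   0   0   0 100  91  93  91  90  86   0   0   0   0   0   0   0   0
oil cap [ 0.51570856 -0.53524187  0.225     ] jug lid (array([0.53912225, 0.5221508 , 0.17853639]), np.float64(0.010750132442287324)) lid [0.78351421 0.01483335 0.02      ]
origin [0.50397785 0.23603123] bowl [0.55050323 0.21771761]
0.065 [0.43008226 0.33497284]
0.006 [0.40847218 0.28007289]
```

drive_tool(targets="0 0 -60 0 0 -0.18 -1; 0 0 -20 0 0 -0.18 -0.5; 0 0 0 0 0 -0.18 0; 0 0 0 0 0 -0.18 1; 0 0 0 0 0 -0.18 1; 0 0 0 0 0 -0.18 1; 0 0 0 0 0 0 1; 0 0 0 0 0 0 1; 0 0 0 0 0 0 1; 0 0 0 0 0 0 1", newtons=20)

```text
time_s: 1.35
eef_pos: [0.2039, -0.5108, 0.3827]
ee_rot: [-2.342, -2.094, -0.0]
ft_force: [-0.3, 0.4, 1.2]
grip_width: 0.001
```

The handle yaw is about 1.667, from both views (top edge slope -0.08, scene edge slope +0.1). The bowl axis and the blue centre agree to 1 mm. I'll move over to the switch, high up.

drive_tool(targets="54 18.5 0 0 0 0 1; 54 18.5 0 0 0 0 1; 54 18.5 0 0 0 0 1; 54 18.5 0 0 0 0 1; 54 18.5 0 0 0 0 1; 54 18.5 0 0 0 0 1; 54 18.5 0 0 0 0 1; 54 18.5 0 0 0 0 1; 54.5 -2 0 0 0 0 1; 54.5 -2 0 0 0 0 1")

```text
time_s: 2.6
eef_pos: [0.4069, 0.0127, 0.3828]
ee_rot: [2.342, 2.094, 0.0]
ft_force: [1.6, -0.2, 0.2]
grip_width: 0.0007
```

drive_tool(targets="54.5 -2.5 0 0 0 0 1; 54.5 -2.5 0 0 0 0 1; 54.5 -2.5 0 0 0 0 1; 54.5 -2.5 0 0 0 0 1; 54.5 -2.5 0 0 0 0 1; 54.5 -2.5 0 0 0 0 1; 0 0 -20 0 0 -0.185 1; 0 0 0 0 0 -0.185 1; 0 0 0 0 0 -0.185 1; 0 0 0 0 0 -0.185 1")

```text
time_s: 3.85
eef_pos: [0.4282, 0.3376, 0.4027]
ee_rot: [-1.418, -2.804, 0.0]
ft_force: [-0.0, -0.2, -0.5]
grip_width: 0.0005
```

drive_tool(targets="0 0 0 0 0 -0.185 1; 0 0 0 0 0 -0.185 1; 0 0 0 0 0 -0.185 1; 0 0 20 0 0 -0.012 1; 0 0 30 0 0 0 1; 0 0 30 0 0 0 1; 0 0 0 0 0 0 1; 0 0 0 0 0 0 1; 0 0 0 0 0 0 1; 0 0 0 0 0 0 1")

```text
time_s: 5.1
eef_pos: [0.4283, 0.3376, 0.3235]
ee_rot: [0.585, 3.086, 0.001]
ft_force: [0.3, -0.4, 0.0]
grip_width: 0.0004
```

```bash
python3 - <<'E'
from h import *
from scipy.spatial.transform import Rotation as Ro
s=state();R=Ro.from_rotvec(s['ee_rot']).as_matrix()
print(s['eef_pos'],R.round(3),s['joint_pos'])
for t in((.430,.335,.184),(.4085,.2801,.184)):print((R.T@(np.array(t)-s['eef_pos'])*1000).round(1))
E
```

```text
[0.42834388 0.33764599 0.32351496] [[-0.931  0.366  0.001]
 [ 0.366  0.931  0.001]
 [-0.001  0.001 -1.   ]] [ 4.50398804e-01  3.58106151e-01  1.27178564e+00  2.76038140e-05
  1.51033711e+00 -7.45548198e-01]
[ -2.4  -2.  139.5]
[ -2.5 -61.  139.5]
```

drive_tool(targets="-2.5 2 30 0 0 0 1; 0 0 30 0 0 0 1; 0 0 30 0 0 0 1; 0 0 25 0 0 0 1; 0 0 15 0 0 0 1; 0 0 9.5 0 0 0 1; 0 0 0 0 0 0 1; 0 0 0 0 0 0 1; 0 -5 0 0 0 0 1; 0 -5 0 0 0 0 1")

```text
time_s: 6.35
eef_pos: [0.4275, 0.3289, 0.1836]
ee_rot: [0.585, 3.086, 0.0]
ft_force: [-0.7, -0.1, -0.3]
grip_width: 0.0004
```

drive_tool(targets="0 -5 0 0 0 0 1; 0 -5 0 0 0 0 1; 0 -5 0 0 0 0 1; 0 -5 0 0 0 0 1; 0 -5 0 0 0 0 1; 0 -5 0 0 0 0 1; 0 -4 0 0 0 0 1; 0 -4 0 0 0 0 1; 0 -4 0 0 0 0 1; 0 -3 0 0 0 0 1")

```text
time_s: 7.6
eef_pos: [0.4109, 0.2871, 0.183]
ee_rot: [-0.585, -3.086, 0.001]
ft_force: [-0.1, 1.3, 0.8]
grip_width: 0.0007
```

```bash
python3 - <<'E'
from h import *
from scipy.spatial.transform import Rotation as Ro
s=state();R=Ro.from_rotvec(s['ee_rot']).as_matrix()
print(s['eef_pos'],s['ft_force']);print((R.T@(np.array((.4085,.2801,.184))-s['eef_pos'])*1000).round(1))
a=save('scene','s1.png');b=save('top','t1.png')
a=cv2.resize(a[170:280,330:440,::-1],(396,500),interpolation=cv2.INTER_CUBIC);b=cv2.resize(b[130:245,195:305,::-1],(396,500),interpolation=cv2.INTER_CUBIC)
cv2.imwrite('pics/c1.png',np.hstack([a,b]))
E
```

```text
[0.41088228 0.28705709 0.18303373] [-0.09420534  1.27738629  0.79919531]
[-0.3 -7.3 -1. ]
```

View pics/c1.png

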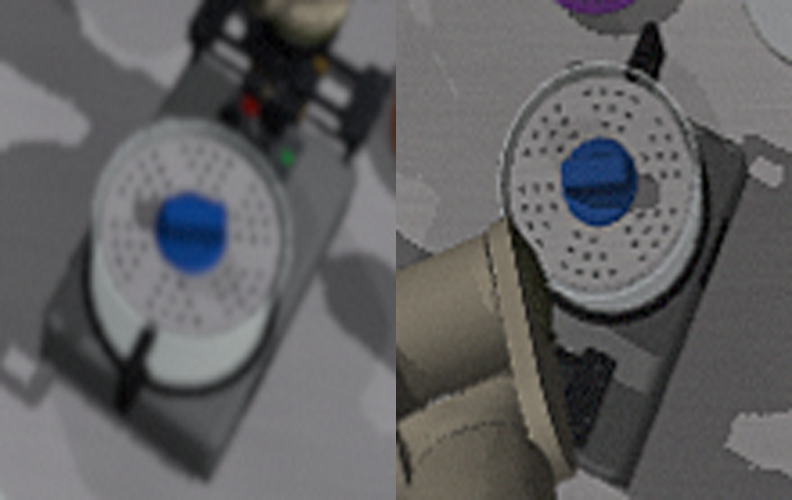

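The left crop shows the red ball carried to the black-dot side. My estimate is about 0.85 rad, so I'll push a bit further, to the stop.

drive_tool(targets="0 -2 0 0 0 0 1; 0 -2 0 0 0 0 1; 0 -1 0 0 0 0 1; 0 -1 0 0 0 0 1; 0 0 0 0 0 0 1; 0 0 0 0 0 0 1; 0 0 0 0 0 0 1; 0 0 0 0 0 0 1; 0 0 0 0 0 0 1; 0 0 0 0 0 0 1")

```text
time_s: 8.95
eef_pos: [0.409, 0.2818, 0.1833]
ee_rot: [0.585, 3.087, -0.0]
ft_force: [-0.3, 0.0, -1.1]
grip_width: 0.0004
```

drive_tool(targets="0 -1 0 0 0 0 1; 0 -1 0 0 0 0 1; 0 -1 0 0 0 0 1; 0 -1 0 0 0 0 1; 0 0 0 0 0 0 1; 0 0 0 0 0 0 1; 0 0 0 0 0 0 1; 0 0 0 0 0 0 1; 0 0 0 0 0 0 1; 0 0 0 0 0 0 1")

```text
time_s: 10.2
eef_pos: [0.4081, 0.2793, 0.1833]
ee_rot: [0.586, 3.085, 0.006]
ft_force: [2.3, 11.9, -5.8]
grip_width: 0.0003
```

At the stop, with 12 N. I'll back off, rise, and go above the disc with the gripper opened.

drive_tool(targets="0 10 0 0 0 0 1; 0 10 -20 0 0 0 1; 0 0 -50 0 0 0 1; 0 0 -50 0 0 0 -1; -52 -8 0 0 0 0 -1; -52 -8 0 0 0 0 -1; -51 -9 0 0 0 0 -1; 0 0 0 0 0 0.184 -1; 0 0 0 0 0 0.184 -1; 0 0 0 0 0 0.184 -1", newtons=60)

```text
time_s: 11.45
eef_pos: [0.55, 0.2165, 0.3031]
ee_rot: [-1.413, -2.805, 0.002]
ft_force: [0.1, 0.2, -0.5]
grip_width: 0.0683
```

drive_tool(targets="0 0 0 0 0 0.183 -1; 0 0 0 0 0 0.183 -1; 0 0 0 0 0 0.182 -1; 0 0 0 0 0 0 -1; 0 0 0 0 0 0 -1; 0 0 0 0 0 0 -1; 0 0 0 0 0 0 -1; 0 0 0 0 0 0 -1; 0 0 0 0 0 0 -1; 0 0 0 0 0 0 -1")

```text
time_s: 12.7
eef_pos: [0.5499, 0.2167, 0.3032]
ee_rot: [-2.112, -2.326, 0.0]
ft_force: [0.1, 0.8, -0.3]
grip_width: 0.088
```

```bash
python3 - <<'E'
from h import *
from scipy.spatial.transform import Rotation as Ro
s=state();R=Ro.from_rotvec(s['ee_rot']).as_matrix()
print(s['eef_pos'],R.round(3),s['joint_pos'].round(3));print((R.T@(np.array((.5503,.2178,.240))-s['eef_pos'])*1000).round(1))
a=save('scene','s2.png')
def cen(im):
    h=cv2.cvtColor(im,cv2.COLOR_RGB2HSV)[180:215,380:430];m=((h[...,0]<6)|(h[...,0]>174))&(h[...,1]>140)&(h[...,2]>60)
    ys,xs=np.where(m);return xs.mean()+380,ys.mean()+180,len(xs)
c=cen(a);print(c,'ball at',onz('scene',c[0],c[1],.129))
cv2.imwrite('pics/c2.png',cv2.resize(a[150:280,320:450,::-1],(600,600),interpolation=cv2.INTER_CUBIC))
E
```

```text
[0.54992376 0.21666043 0.30324351] [[-0.096  0.995 -0.   ]
 [ 0.995  0.096  0.   ]
 [ 0.    -0.    -1.   ]] [0.175 0.453 1.177 0.    1.511 0.079]
[ 1.1  0.5 63.2]
(np.float64(nan), np.float64(nan), 0) ball at [nan nan nan]<stdin>:8: RuntimeWarning: Mean of empty slice.
  ret = ret.dtype.type(ret / rcount)
```

View pics/c2.png

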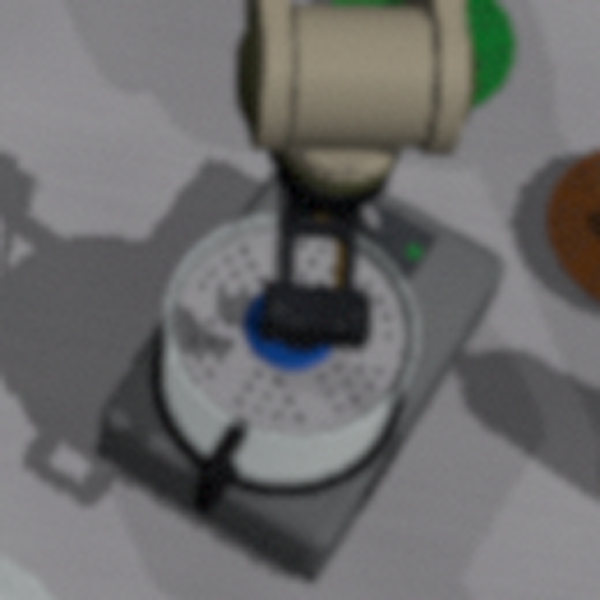

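The ball is gone from the green dot, and the arm hides its present spot. I'll check the top camera numerically, then descend and grip.

```bash
python3 - <<'E'
from h import *
a=get_image('top');h=cv2.cvtColor(a,cv2.COLOR_RGB2HSV)[195:235,210:265];m=((h[...,0]<6)|(h[...,0]>174))&(h[...,1]>140)&(h[...,2]>60)
ys,xs=np.where(m);print(len(xs)); 
if len(xs):print(xs.mean()+210,ys.mean()+195,onz('top',xs.mean()+210,ys.mean()+195,.129))
Y=-.375;R=np.array([[np.cos(Y),-np.sin(Y)],[np.sin(Y),np.cos(Y)]]);o=np.array([.504,.236])
print('expect off',o+R@[-.105,-.02],proj('top',[*(o+R@[-.105,-.02]),.129]))
E
```

```text
0
expect off [0.39897125 0.25584846] [239.22820633 218.39287084]
```

drive_tool(targets="1 0.5 20 0 0 0 -1; 0 0 20 0 0 0 -1; 0 0 12 0 0 0 -1; 0 0 6 0 0 0 -1; 0 0 4 0 0 0 -1; 0 0 0 0 0 0 -1; 0 0 0 0 0 0 1; 0 0 0 0 0 0 1; 0 0 0 0 0 0 1; 0 0 0 0 0 0 1", newtons=60)

```text
time_s: 14.05
eef_pos: [0.5504, 0.2177, 0.2414]
ee_rot: [2.112, 2.325, 0.001]
ft_force: [-1.1, -0.1, -0.2]
grip_width: 0.0505
```

drive_tool(targets="0 0 0 0 0 0 1; 0 0 0 0 0 0 1; 0 0 0 0 0 0 1; 0 0 0 0 0 0 1; 0 0 0 0 0 0 1; 0 0 0 0 0 0 1; 0 0 0 0 0 0 1; 0 0 0 0 0 0 1; 0 0 0 0 0 0 1; 0 0 0 0 0 0 1")

```text
time_s: 15.3
eef_pos: [0.5505, 0.2177, 0.2414]
ee_rot: [2.112, 2.325, 0.001]
ft_force: [1.9, 0.2, 4.2]
grip_width: 0.0233
```

Gripped at 23.3 mm on the 24 mm handle, with no side force. I'll start the twist, then rise.

drive_tool(targets="0 0 0 0 0 0.18 1; 0 0 0 0 0 0.18 1; 0 0 -0.4 0 0 0.18 1; 0 0 -0.5 0 0 0.18 1; 0 0 -0.5 0 0 0.18 1; 0 0 -0.5 0 0 0.18 1; 0 0 -0.5 0 0 0.18 1; 0 0 -0.5 0 0 0.18 1; 0 0 -0.5 0 0 0.18 1; 0 0 -0.5 0 0 0.18 1")

```text
time_s: 16.55
eef_pos: [0.551, 0.217, 0.2427]
ee_rot: [3.132, -0.218, -0.001]
ft_force: [9.4, -2.4, -13.6]
grip_width: 0.0233
```

```bash
python3 -c "
from h import *
s=state();print(s['eef_pos'],s['ft_force'],s['torque'],s['grip_width'],s['joint_pos'][5])"
```

```text
[0.55102712 0.21704537 0.24272736] [  9.43820496  -2.41767591 -13.55026502] [-0.33541907 -1.90615779  0.37563578] 0.02326469511601544 1.8861356816859767
```

The upward force (13.6 N) fits the sliding-friction estimate (55 N × 4/13 ≈ 16 N) and is well below the machine's 37 N weight. I'll continue and reverse before the joint limit.

drive_tool(targets="0 0 -0.4 0 0 0.18 1; 0 0 -0.4 0 0 0.18 1; 0 0 -0.4 0 0 0.18 1; 0 0 0 0 0 -0.18 1; 0 0 0 0 0 -0.18 1; 0 0 -0.4 0 0 -0.18 1; 0 0 -0.4 0 0 -0.18 1; 0 0 -0.4 0 0 -0.18 1; 0 0 -0.5 0 0 -0.18 1; 0 0 -0.5 0 0 -0.18 1")

```text
time_s: 17.8
eef_pos: [0.551, 0.2171, 0.2459]
ee_rot: [3.005, 0.915, -0.003]
ft_force: [9.7, -0.2, -15.4]
grip_width: 0.0236
```

drive_tool(targets="0 0 -0.5 0 0 -0.18 1; 0 0 -0.5 0 0 -0.18 1; 0 0 -0.5 0 0 -0.18 1; 0 0 -0.5 0 0 -0.18 1; 0 0 -0.5 0 0 -0.18 1; 0 0 -0.5 0 0 -0.18 1; 0 0 -0.5 0 0 -0.18 1; 0 0 -0.5 0 0 -0.18 1; 0 0 -0.5 0 0 -0.18 1; 0 0 -0.5 0 0 -0.18 1")

```text
time_s: 19.05
eef_pos: [0.5502, 0.2175, 0.2501]
ee_rot: [-1.149, -2.919, 0.004]
ft_force: [5.9, 1.0, -17.8]
grip_width: 0.0238
```

```bash
python3 -c "
from h import *
s=state();print(s['eef_pos'],s['ft_force'],s['torque'],s['grip_width'],s['joint_pos'][5])
a=save('scene','s3.png');cv2.imwrite('pics/c3.png',cv2.resize(a[150:280,320:450,::-1],(600,600),interpolation=cv2.INTER_CUBIC))"
```

```text
[0.55018417 0.21746017 0.25005706] [  5.94267004   1.02809507 -17.80966778] [ 0.16716453 -1.48316897 -0.37444581] 0.023782990056495437 -0.6445091819425527
```

View pics/c3.png

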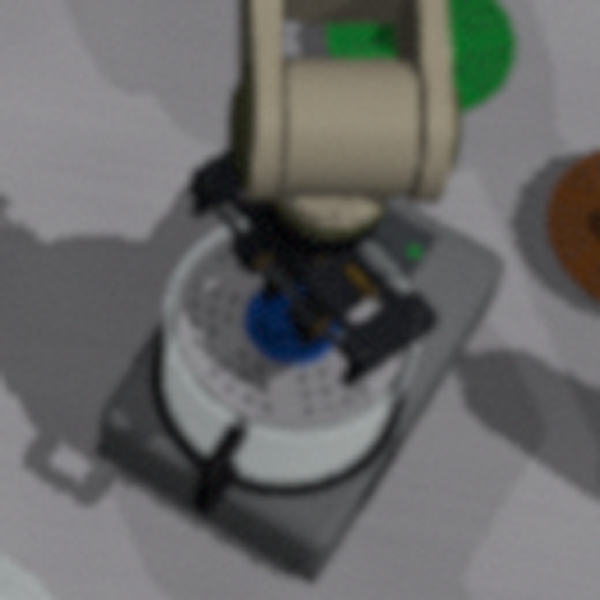

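The disc has turned with the gripper and risen about 9 mm, and the machine hasn't moved in the picture. Continuing.

drive_tool(targets="0 0 -0.5 0 0 -0.18 1; 0 0 -0.5 0 0 -0.18 1; 0 0 -0.5 0 0 -0.18 1; 0 0 -0.5 0 0 -0.18 1; 0 0 -0.5 0 0 -0.18 1; 0 0 -0.5 0 0 -0.18 1; 0 0 -0.5 0 0 -0.18 1; 0 0 -0.5 0 0 -0.18 1; 0 0 -0.5 0 0 -0.18 1; 0 0 -0.5 0 0 -0.18 1")

```text
time_s: 20.35
eef_pos: [0.5503, 0.2165, 0.2555]
ee_rot: [1.572, -2.714, 0.001]
ft_force: [6.1, -4.6, -13.2]
grip_width: 0.0236
```

drive_tool(targets="0 0 0 0 0 0.18 1; 0 0 0 0 0 0.18 1; 0 0 -0.5 0 0 0.18 1; 0 0 -0.5 0 0 0.18 1; 0 0 -0.5 0 0 0.18 1; 0 0 -0.5 0 0 0.18 1; 0 0 -0.5 0 0 0.18 1; 0 0 -0.5 0 0 0.18 1; 0 0 -0.5 0 0 0.18 1; 0 0 -0.5 0 0 0.18 1")

```text
time_s: 21.6
eef_pos: [0.5498, 0.2176, 0.261]
ee_rot: [-1.165, -2.914, 0.003]
ft_force: [-0.4, -0.5, -2.2]
grip_width: 0.0241
```

drive_tool(targets="0 0 -0.5 0 0 0.18 1; 0 0 -0.5 0 0 0.18 1; 0 0 -0.5 0 0 0.18 1; 0 0 -0.5 0 0 0.18 1; 0 0 -0.5 0 0 0.18 1; 0 0 -0.5 0 0 0.18 1; 0 0 -0.5 0 0 0.18 1; 0 0 -0.5 0 0 0.18 1; 0 0 -0.5 0 0 0.18 1; 0 0 -0.5 0 0 0.18 1")

```text
time_s: 22.85
eef_pos: [0.5497, 0.2176, 0.2661]
ee_rot: [-3.01, -0.9, 0.006]
ft_force: [-0.2, 0.7, -2.2]
grip_width: 0.0238
```

```bash
python3 -c "
from h import *
s=state();print(s['eef_pos'],s['ft_force'],s['torque'],s['grip_width'],s['joint_pos'][5])"
```

```text
[0.54965307 0.21760474 0.26611694] [-0.21000014  0.65082223 -2.21914029] [-0.01830768 -0.00993738 -0.01569106] 0.023818177987067417 1.166753108475079
```

Free: the force is only the disc's weight (2.2 N), the torque is about zero, and it has risen 24.7 mm. Lifting.

drive_tool(targets="0 0 -2 0 0 0 1; 0 0 -4 0 0 0 1; 0 0 -8 0 0 0 1; 0 0 -14 0 0 0 1; 0 0 -20 0 0 0 1; 0 0 -20 0 0 0 1; 0 0 -20 0 0 0 1; 0 0 -20 0 0 0 1; 0 0 -15 0 0 0 1; 0 0 -5 0 0 0 1")

```text
time_s: 24.1
eef_pos: [0.5502, 0.2177, 0.3972]
ee_rot: [3.007, 0.909, 0.004]
ft_force: [-0.4, 0.6, -2.8]
grip_width: 0.0237
```

```bash
python3 - <<'E'
from h import *
from scipy.spatial.transform import Rotation as Ro
s=state();R=Ro.from_rotvec(s['ee_rot']).as_matrix()
print(s['eef_pos'],s['ft_force']);print((R.T@(np.array((.5003,-.258,.104))-s['eef_pos'])*1000).round(1))
a=save('scene','s4.png');h=cv2.cvtColor(a,cv2.COLOR_RGB2HSV)[180:215,380:430];m=((h[...,0]<6)|(h[...,0]>174))&(h[...,1]>140)&(h[...,2]>60);print(m.sum())
E
```

```text
[0.5502339  0.21768023 0.39722419] [-0.37793071  0.57061968 -2.80847601]
[-305.8  368.   292.9]
0
```

drive_tool(targets="-10 12 0 0 0 0 1; -20 24 0 0 0 0 1; -30 36 0 0 0 0 1; -36 43.5 0 0 0 0 1; -36 43.5 0 0 0 0 1; -36 43.5 0 0 0 0 1; -36 43.5 0 0 0 0 1; -36 43.5 0 0 0 0 1; -30 36 0 0 0 0 1; -22 26 0 0 0 0 1")

```text
time_s: 25.4
eef_pos: [0.5005, -0.2393, 0.3948]
ee_rot: [-3.007, -0.905, 0.002]
ft_force: [-1.1, 0.8, -2.7]
grip_width: 0.0235
```

drive_tool(targets="-14 17 0 0 0 0 1; 0 0 10 0 0 0 1; 0 0 20 0 0 0 1; 0 0 30 0 0 0 1; 0 0 40 0 0 0 1; 0 0 40 0 0 0 1; 0 0 40 0 0 0 1; 0 0 30 0 0 0 1; 0 0 20 0 0 0 1; 0 0 10 0 0 0 1")

```text
time_s: 26.65
eef_pos: [0.4993, -0.2572, 0.1544]
ee_rot: [-3.005, -0.91, 0.002]
ft_force: [-0.1, 0.6, -3.3]
grip_width: 0.0235
```

```bash
python3 - <<'E'
from h import *
s=state();print(s['eef_pos'],s['ft_force'],s['grip_width'])
a=save('scene','s5.png');cv2.imwrite('pics/c5.png',cv2.resize(a[140:270,180:440,::-1],(800,400),interpolation=cv2.INTER_CUBIC))
h=cv2.cvtColor(a,cv2.COLOR_RGB2HSV)[180:215,380:430];m=((h[...,0]<6)|(h[...,0]>174))&(h[...,1]>140)&(h[...,2]>60)
ys,xs=np.where(m);print(len(xs),len(xs) and onz('scene',xs.mean()+380,ys.mean()+180,.129))
E
```

```text
[ 0.49934567 -0.25724084  0.15439675] [-0.12324646  0.61219024 -3.27004147] 0.023493170897198788
21 [0.39960925 0.25850822 0.129     ]
```

View pics/c5.png

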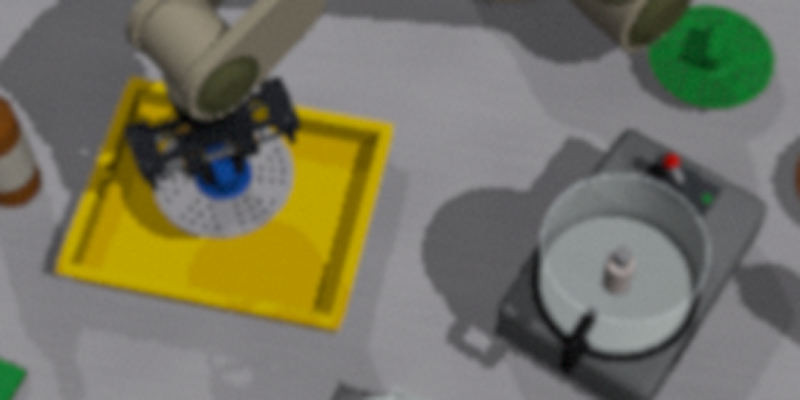

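The bowl's spindle is bare. The toggle ball at scene (404,192) sits on the black-dot side, 37.4 mm from where it started, so it turned about 0.92 rad or more. The disc hangs level over the tray. Lowering, slow at the end.

drive_tool(targets="0 0 14 0 0 0 1; 0 0 14 0 0 0 1; 0 0 8 0 0 0 1; 0 0 4 0 0 0 1; 0 0 2 0 0 0 1; 0 0 1 0 0 0 1; 0 0 1 0 0 0 1; 0 0 1 0 0 0 1; 0 0 1 0 0 0 1; 0 0 0 0 0 0 1")

```text
time_s: 27.95
eef_pos: [0.4995, -0.2586, 0.1095]
ee_rot: [-3.007, -0.908, 0.0]
ft_force: [-0.8, 1.3, -2.5]
grip_width: 0.0237
```

drive_tool(targets="0 0 1 0 0 0 1; 0 0 1 0 0 0 1; 0 0 1 0 0 0 1; 0 0 0.7 0 0 0 1; 0 0 0.7 0 0 0 1; 0 0 0 0 0 0 1; 0 0 0 0 0 0 1; 0 0 0 0 0 0 1; 0 0 0 0 0 0 1; 0 0 0 0 0 0 1")

```text
time_s: 29.2
eef_pos: [0.4996, -0.2586, 0.1051]
ee_rot: [-3.007, -0.909, 0.0]
ft_force: [-0.0, -0.3, -2.3]
grip_width: 0.0235
```

drive_tool(targets="0 0 0.7 0 0 0 1; 0 0 0.7 0 0 0 1; 0 0 0.6 0 0 0 1; 0 0 0.5 0 0 0 1; 0 0 0 0 0 0 1; 0 0 0 0 0 0 1; 0 0 0 0 0 0 1; 0 0 0 0 0 0 1; 0 0 0 0 0 0 1; 0 0 0 0 0 0 1")

```text
time_s: 30.45
eef_pos: [0.4995, -0.2586, 0.1027]
ee_rot: [3.007, 0.909, 0.0]
ft_force: [0.1, 0.4, -2.7]
grip_width: 0.0237
```

drive_tool(targets="0 0 0.7 0 0 0 1; 0 0 0.7 0 0 0 1; 0 0 0.6 0 0 0 1; 0 0 0 0 0 0 1; 0 0 0 0 0 0 1; 0 0 0 0 0 0 1; 0 0 0 0 0 0 1; 0 0 0 0 0 0 1; 0 0 0 0 0 0 1; 0 0 0 0 0 0 1")

```text
time_s: 31.7
eef_pos: [0.4996, -0.2586, 0.1024]
ee_rot: [3.006, 0.909, 0.001]
ft_force: [-5.9, 3.0, 15.8]
grip_width: 0.0235
```

Contact: the disc stands on the floor (force rose to +16 N). I'll ease up about 1.5 mm to take off the load, and open slowly.

drive_tool(targets="0 0 -0.8 0 0 0 1; 0 0 -0.7 0 0 0 1; 0 0 0 0 0 0 1; 0 0 0 0 0 0 1; 0 0 0 0 0 0 0.2; 0 0 0 0 0 0 0; 0 0 0 0 0 0 -0.3; 0 0 0 0 0 0 -0.6; 0 0 0 0 0 0 -1; 0 0 0 0 0 0 -1")

```text
time_s: 32.95
eef_pos: [0.4993, -0.2583, 0.1018]
ee_rot: [-3.006, -0.908, 0.001]
ft_force: [-0.4, -0.0, 0.2]
grip_width: 0.0816
```

drive_tool(targets="0 0 0 0 0 0 -1; 0 0 0 0 0 0 -1; 0 0 0 0 0 0 -1; 0 0 -5 0 0 0 -1; 0 0 -15 0 0 0 -1; 0 0 -30 0 0 0 -1; 0 0 -40 0 0 0 -1; 0 0 -50 0 0 0 -1; 0 0 -50 0 0 0 -1; 0 0 -20 0 0 0 -1")

```text
time_s: 34.2
eef_pos: [0.4996, -0.2585, 0.3165]
ee_rot: [3.003, 0.907, 0.005]
ft_force: [1.2, 0.2, -0.5]
grip_width: 0.0882
```

```bash
python3 - <<'E'
from h import *
s=state();print(s['eef_pos'],s['ft_force'],s['grip_width'])
a=save('scene','s6.png');cv2.imwrite('pics/c6.png',cv2.resize(a[110:340,150:520,::-1],(800,497),interpolation=cv2.INTER_CUBIC))
h=cv2.cvtColor(a,cv2.COLOR_RGB2HSV)
def c(box,m):
    x0,y0,x1,y1=box;ys,xs=np.where(m[y0:y1,x0:x1]);return len(xs),xs.mean()+x0,ys.mean()+y0
r=((h[...,0]<6)|(h[...,0]>174))&(h[...,1]>140)&(h[...,2]>60)
b=(h[...,0]>100)&(h[...,0]<125)&(h[...,1]>130)&(h[...,2]>50)
n,u,v=c((380,180,430,215),r);print('ball',n,onz('scene',u,v,.13))
n,u,v=c((200,165,305,245),b);print('disc',n,u,v,onz('scene',u,v,.036))
E
```

```text
[ 0.49957737 -0.25852407  0.31652829] [ 1.21410244  0.23942869 -0.51621294] 0.08817357290894089
ball 21 [0.39996097 0.25788329 0.13      ]
disc 213 253.05164319248826 202.90140845070422 [ 0.49765281 -0.25977037  0.036     ]
```

View pics/c6.png

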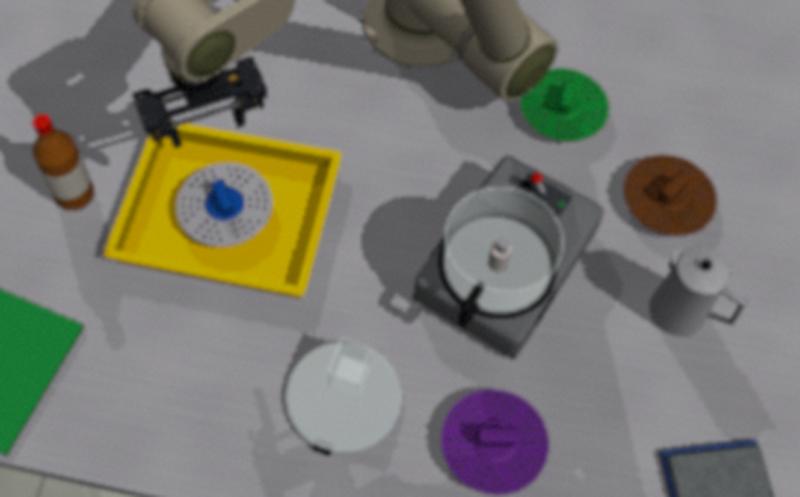

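The disc lies flat, handle up, mid-tray. The lid, jug and oil bottle are where they stood, the toggle is at the black-dot side, and the gripper is clear. Handing in.

```bash
python3 -c "
from station import job_done
print(job_done())"
```

```text
the job is handed in; nothing more can be done
None
```

The job is handed in, at about 34 s of the 72 s allowed; no verdict was reported.

**What I did:** I pushed the toggle to its off stop with closed fingers. I then gripped the disc's handle at 60 N and twisted it back and forth while easing it up about 0.5 mm per 0.18 rad. It came free at about 25 mm of rise. I set it down in the tray under force control and let go.

**Last checks:**
- **Toggle:** the ball sits on the off side, about 37.5 mm from its start. That is about 0.93 rad of swing plus the unknown 0 to 0.12 at the start, and the stop was felt at 12 N. The ball was hidden behind the arm before the twist, so I could only see it was off after the disc was out.
- **Machine:** it looks undisturbed in the pictures. The pull readings I took were at most 18 N, against its 37 N weight.
- **Disc:** it is at about (0.498, -0.260), within a few millimetres of the tray's centre at (0.500, -0.258), and looks flat with the handle up. It touched the floor about 1 to 2 mm lower than calculated, within calibration error. I did not measure its final height or tilt.
- **Lid, jug and oil bottle:** they look unmoved in the final picture, though I didn't measure them.
- **Gripper:** open and about 210 mm above its release height, touching nothing.

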